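# Seat a module in the test fixture and hold the cam lever at full lift

### The arm

A 6-joint arm with a two-finger parallel gripper is mounted at the origin on a cart in front of the work surface, level with it; the furniture and walls round the work are solid. World frame = base frame: x ahead of the robot, y to its left, z up, the work surface at z = 0. Lengths are in m, angles in rad, forces in N, time in s.
With the tool pointing down it reaches from about 0.325 to 0.875 m from the base axis. Payload 4.4 kg.
Tool frame: the origin (TCP) lies midway between the tips of the shut fingers; the grasp point (between the pads) lies 19 mm behind it; z points along the fingers, y is the line along which they close (so a half turn about z gives the same grasp; the last joint's range is limited). The gripper opens to 85 mm and grips with 20 to 120 N. Pads are 22 mm wide; open, the fingers measure 114 mm over their backs; the gripper's body (76 mm by 85 mm) begins 54 mm behind the grasp point. The pads swing forward as they close: fully open they stand 13 mm farther back than shut.
Start: joints at [-1.429, 0.207, 1.542, -0, 1.393, -0.15], TCP at [0.166, -0.551, 0.231] pointing down, gripper open.
Joint ranges: [-2.73, 2.73], [-0.86, 2.22], [0.23, 2.46], [-1.11, 4.25], [0.08, 2.63], [-2.82, 2.82]. Speed limits (rad/s): [2.79, 2.79, 3.14, 3.14, 3.14, 3.14].

### API

Orientations are given as a rotation vector (axis times angle).
In Python, from workcell import ctrl, viewer gives the robot as it stands.
- The arm moves only by the tool servo_tool, never from a script. Its argument "moves" is a list of rows, each an object with "dp": the shift along the tool's x, y, z in units of 40 mm (1.0 is 40 mm), a list of three; "turn": the turn, a rotation vector about the tool's x, y, z in units of 5 degrees (1.0 is 5 degrees), a list of three; "hand": the opening, from -1 (shut) to 1 (fully open). In form: [{"dp": [x, y, z], "turn": [rx, ry, rz], "hand": hand}, ...]. A call has 1 to 10 rows; each row shifts and turns the commanded pose from where the row before left it, along the tool's axes as they then stand; what a row does not reach is not made up. A row lasts 1/12 s, in which the tool goes at most 41.7 mm and 7.16 degrees, less where a joint would pass 70% of its speed; a pose out of reach is approached as far as the arm can. A call is refused whole if a number of a shift passes 1 or a number of a turn 1, either way. A call with a gripper value outside its range is refused whole. The fingers move at their own pace and stop on an object; "grip_force" is the grip in N (left out, the last holds). Time passes only in rows, so rows that do not move let the fingers close. It gives the time, the measured TCP pose, the force, the opening and the grip force at its end, in the units of the state.
- ctrl.get_obs(): the state, without advancing time (a new reading comes with each control period).
- viewer.camera(name): name is "side" or "top" or "wrist"; returns the picture (384x512x3 uint8, red, green, blue); there is no depth.
- viewer.camera_info(name): a dict with "fovy" (degrees; the focal length in pixels is half the picture's height over the tangent of half this angle, whatever the lens; pixels are square), "cx", "cy" (the principal point, pixels), "world_from_camera" (4x4, takes a point from camera to world coordinates). Camera axes: x right, y up, looking along -z (the intrinsics and any distortion apply to the point x, -y, -z); pixel columns grow to the right and rows downward; lengths in m; the calibration is good to about 2 mm. A picture is of the moment at which its call begins: read the wrist's pose just before it. camera_info takes no time and is no camera call; for the wrist camera it gives the pose at the moment of the call.
- ctrl.sign_off(): hands the job in; it is judged then, once.
The state is a dict: "time_s": time; "joints": joint angles; "joint_vel": joint speeds; "joint_efforts": joint torques, N m; "tcp_pos": TCP position; "tcp_rot": TCP orientation; "ft_force": force on the tool from outside, world axes, zero at the start; "moment": the same for the moment, N m; "finger_gap": finger opening in m; "gripper_force": force on a finger pad.
Only numpy, scipy, OpenCV 4.12 (cv2) and the standard library are available. Lean on these libraries where they do the work, as an engineer would, in place of code of your own. Each camera call takes 0.05 s, during which the arm holds its last target. There are 200 camera calls.

### The job

Test the small green circuit board: pick it up, lay it in the mouth of the test fixture's nest with its terminal block towards the open front, and slide it in under the two hold-down lips until it meets the end stop. Only then take the cam lever by its side grip and swing it up to the cam's highest lift, where the lever stands upright and the contact pins press the board against the lips. The lever has no latch and falls away on either side of the top, so finish while gripping it and holding the lever there; leave the loose parts nearby undisturbed.

Things in the scene. Friction and masses are not known exactly. Their poses are not given: they have to be found in the camera images.
- module: small green circuit board 28 x 46 mm, 2 mm thick, about 20 g, lying component side up on the foam pad. Origin: centre of its underside; x across its width, y along its length (terminal block at the +y end), z up. Long edges are bare; a black part 7 mm tall stands near the -y end. When home in the fixture the -y end meets the end stop and +y points along the fixture's -x
- terminal_block (a point): top centre of the board's blue terminal block, at (-2, 19, 10) mm in the board's frame. The block is 12 mm wide along x, 6 mm deep along y, and stands 8 mm above the board: take the board by it, pinched across x
- test_fixture: fixed cam-lift test fixture: aluminium base plate 135 x 140 mm, raised black nest plate (x -45 to 45, y -15 to 55 mm, flat top 65 mm high). Origin on the bench under its middle; the board is slid in along +x, the open mouth faces -x; z up. Slot centre line y = 20 mm, between side guides 30.4 mm apart and 1.8 mm high, flared at the mouth (x -46 to -31 mm)
- nest_home (a point): where the board's origin is when home: on the nest plate at fixture (0, 20, 65) mm; axes as the fixture's. End stop face at x = +23 mm from here. Two hold-down lips cover the board's long edges from x = 0 to 31 mm, 4 mm clear height under them, sloped lead-in from x = -3 mm, tops 8 mm above the plate; in front of that the nest is open above
- contact_pins: eight sprung brass contact pins in a window of the nest plate, 1.5 mm below its top while the lever is down; the cam lifts them 5.8 mm: they raise the board 2 mm against the lips, then press it with several newtons. Origin 16 mm below the pin tips
- cam_lever (a joint): angle of the cam lever (rad). 0: down on its rest post, pointing along the fixture's -x, 10 degrees above level; grows as the grip is raised. 1.396: upright, cam at its highest lift; beyond, the lift falls again, to the end at 2.007 leaning to +x. Return springs pull it off the top either way (up to about 2 N at the grip); no latch
- lever_pivot (a point): point on the lever's horizontal shaft (along the fixture's y) in the lever's plane, at fixture (11, -56, 34) mm; the lever swings in the plane fixture y = -56 mm
- heat_sink: loose bystander: finned aluminium heat sink 25 x 25 x 14 mm, lying on the bench; leave alone
- toroid: loose bystander: ring inductor 25 mm across, 11 mm high; leave alone
- capacitor: loose bystander: upright can capacitor 13 mm across, 30 mm tall; leave alone
- lever_grip (a point): middle of the lever's side grip: a black round bar 16 mm in diameter and 46 mm long at the lever's end, pointing sideways along the fixture's -y (fixture y -62 to -108 mm); this point lies at fixture y = -85 mm, 100 mm from the shaft's axis. Pinched from above across the bar (along the fixture's x), the bar turns between the pads, so the tool may stay pointing down during the swing
- foam_pad: dark grey anti-static foam pad 80 x 100 mm, 10 mm thick, fixed on the bench, on which the board waits; origin at the centre of its underside

How it is judged:
On the way:
1. the board lies home against the end stop while the lever is still down (x of module in the frame of nest_home above -0.002 m and y of module in the frame of nest_home between -0.004 and 0.004 m and z of module in the frame of nest_home between -0.002 and 0.0025 m and x of terminal_block in the frame of nest_home below 0 m and value of joint cam_lever below 0.2 rad), for 0.3 s.
At the end, for the whole second after the job is handed in: The fingers hold the lever's grip, the lever is within 8 degrees of upright (the cam's highest lift), the board is within 2.5 mm of the end stop, level under the lips, and the pins press on it with more than 2.5 N (value of joint cam_lever between 1.256 and 1.536 rad and contact force between the fingers and cam_lever above 1 N and contact force between contact_pins and module above 2.5 N and x of module in the frame of nest_home above -0.0025 m and y of module in the frame of nest_home between -0.004 and 0.004 m and z of module in the frame of nest_home below 0.004 m and angle between module's own z axis and vertical below 0.08 rad); the arm keeps its last pose, push and grip.
It fails at once if the pins are lifted against a board that is not home (contact force between contact_pins and module above 0.5 N and x of module in the frame of nest_home below -0.004 m).
It fails at once if a loose part nearby is moved more than 2 cm (distance of any of heat_sink, toroid, capacitor from where it was at the start of the episode above 0.02 m).
It also fails if it takes over 54 s, if anything falls off the work surface, if the arm or the gripper's body presses on something with over 40 N, if the wrist force passes 120 N, or if a joint passes its speed limit or range.

## Working session

There is one attempt and no reset: what is moved stays moved. The work goes in short steps, Python scripts to look and compute and a tool call to move; the robot and the scene stay as the last step left them, time stands still between calls to the robot, and variables do not carry over. Pictures are saved under pics/ and viewed, at most 10 in all, crops included, and the job is handed in when it is done.

Besides the shell and the picture viewer there is one more tool, called after ">>>" as a command line: name --argument value ..., lists and objects as JSON in quotes. servo_tool: Moves the arm, as the interface text tells. Its arguments: {"type":"object","properties":{"moves":{"type":"array","items":{"type":"object","properties":{"dp":{"type":"array","items":{"type":"number"}},"turn":{"type":"array","items":{"type":"number"}},"hand":{"type":"number"}}}},"grip_force":{"type":"number"}},"required":["moves"]}

```bash
mkdir -p pics; ls; python3 - <<'E'
from workcell import ctrl, viewer
import cv2, numpy as np
o=ctrl.get_obs(); print({k:np.round(v,4).tolist() for k,v in o.items()})
ims=[]
for n in ("side","top","wrist"):
    i=viewer.camera_info(n); print(n,i)
    im=viewer.camera(n)[:,:,::-1]; cv2.imwrite(f"pics/{n}0.png",im); 
E
```

```text
pics
{'time_s': 0.0, 'joints': [-1.4285, 0.2074, 1.543, 0.0, 1.3935, -0.1505], 'joint_vel': [-0.0005, 0.0013, -0.0011, -0.0003, -0.0, 0.0007], 'joint_efforts': [0.0024, -38.3032, -29.1593, -0.0, 0.0104, 0.0], 'tcp_pos': [0.1658, -0.5498, 0.2301], 'tcp_rot': [-3.1057, -0.4579, -0.0001], 'ft_force': [-0.1599, -0.0034, -0.2784], 'moment': [-0.0422, -0.0082, 0.0236], 'gripper_force': 0.0, 'finger_gap': 0.0852}
side {'fovy': 50.64738012856094, 'cx': 254.67881449109478, 'cy': 190.27607061777147, 'world_from_camera': array([[-0.87273393,  0.21430767, -0.43864303,  0.08411719],
       [-0.48816496, -0.3729296 ,  0.78906177,  0.68934799],
       [ 0.00551902,  0.90277114,  0.43008582,  0.44540969],
       [ 0.        ,  0.        ,  0.        ,  1.        ]])}
top {'fovy': 55.51872816274039, 'cx': 250.14214235936964, 'cy': 191.28132079578418, 'world_from_camera': array([[ 4.51690535e-03,  9.84415312e-01, -1.75801281e-01,
         3.27110493e-01],
       [-9.99989777e-01,  4.48318542e-03, -5.88976358e-04,
        -3.56810802e-02],
       [ 2.08352397e-04,  1.75802145e-01,  9.84425499e-01,
         9.07356442e-01],
       [ 0.00000000e+00,  0.00000000e+00,  0.00000000e+00,
         1.00000000e+00]])}
wrist {'fovy': 70.61546240507275, 'cx': 259.66618000114806, 'cy': 193.66298956761608, 'world_from_camera': array([[ 0.28820669,  0.9229419 ,  0.25517672,  0.23018071],
       [-0.95756499,  0.27847611,  0.07429899, -0.53020255],
       [-0.00248697, -0.26576176,  0.96403553,  0.37364091],
       [ 0.        ,  0.        ,  0.        ,  1.        ]])}
```

View pics/top0.png

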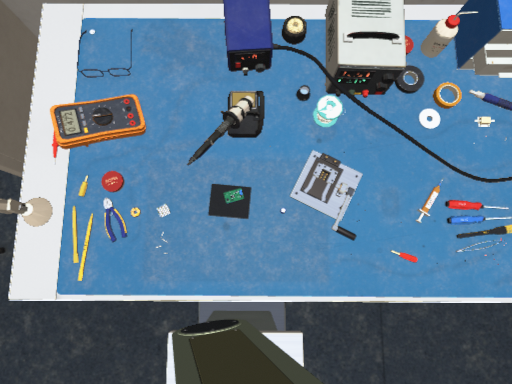

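View pics/side0.png

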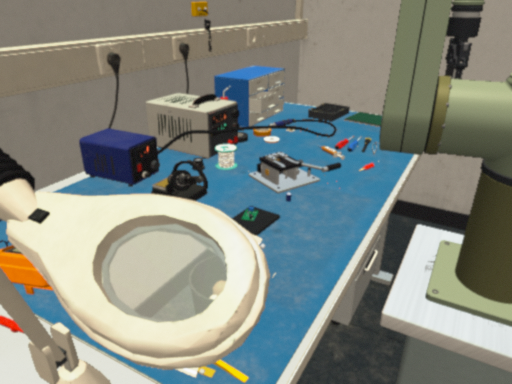

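```bash
cat > h.py <<'E'
import numpy as np, cv2
from workcell import ctrl, viewer
def f(i): return 192/np.tan(np.radians(i["fovy"]/2))
def ray(i,px,z):
    "pixel -> world point on plane z"
    T=i["world_from_camera"]; d=T[:3,:3]@np.array([(px[0]-i["cx"])/f(i),-(px[1]-i["cy"])/f(i),-1]); o=T[:3,3]
    return o+d*(z-o[2])/d[2]
def proj(i,p):
    T=i["world_from_camera"]; c=T[:3,:3].T@(np.asarray(p)-T[:3,3])
    return np.array([i["cx"]-f(i)*c[0]/c[2], i["cy"]+f(i)*c[1]/c[2]])
E
python3 - <<'E'
from h import *
im=cv2.imread("pics/top0.png")
c=cv2.resize(im[135:255,200:370],None,fx=4.6,fy=4.6,interpolation=cv2.INTER_CUBIC); cv2.imwrite("pics/topc.png",c)
i=viewer.camera_info("top")
for p,z in [((313,151),.01),((362,172),.01),((345,220),.01),((290,197),.01),((234,195),.012),((345,233),.05)]: print(p,ray(i,p,z).round(4))
E
```

```text
(313, 151) [ 0.5924 -0.1949  0.01  ]
(362, 172) [ 0.5381 -0.3171  0.01  ]
(345, 220) [ 0.4165 -0.2692  0.01  ]
(290, 197) [ 0.4733 -0.1345  0.01  ]
(234, 195) [0.4774 0.005  0.012 ]
(345, 233) [ 0.3821 -0.2576  0.05  ]
```

View pics/topc.png

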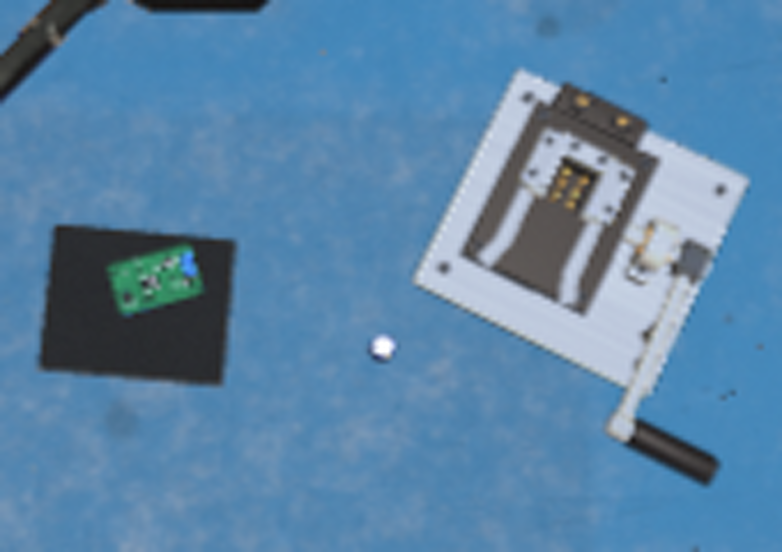

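>>> servo_tool --moves '[{"dp":[0.85,-0.5,-0.05],"turn":[0,0,0],"hand":1},{"dp":[0.85,-0.5,-0.05],"turn":[0,0,0],"hand":1},{"dp":[0.85,-0.5,-0.05],"turn":[0,0,0],"hand":1},{"dp":[0.85,-0.5,-0.05],"turn":[0,0,0],"hand":1},{"dp":[0.85,-0.5,-0.05],"turn":[0,0,0],"hand":1},{"dp":[0.85,-0.5,-0.05],"turn":[0,0,0],"hand":1},{"dp":[0.85,-0.5,-0.05],"turn":[0,0,0],"hand":1},{"dp":[0.85,-0.5,-0.05],"turn":[0,0,0],"hand":1},{"dp":[0.85,-0.5,-0.05],"turn":[0,0,0],"hand":1},{"dp":[0,0,0],"turn":[0,0,0],"hand":1}]'

```text
time_s: 0.98
tcp_pos: [0.4108, -0.2846, 0.2496]
tcp_rot: [-3.104, -0.47, -0.005]
ft_force: [0.2, -0.8, -0.6]
finger_gap: 0.0852
gripper_force: 0.0
```

```bash
python3 - <<'E'
from h import *
import pickle
o=ctrl.get_obs(); i=viewer.camera_info("wrist"); im=viewer.camera("wrist")[:,:,::-1]
cv2.imwrite("pics/w1.png",im); pickle.dump(i,open("w1.pkl","wb"))
cv2.imwrite("pics/w1b.png",cv2.resize(im,(784,588),interpolation=cv2.INTER_CUBIC))
print(o["time_s"],o["tcp_pos"],o["tcp_rot"],o["joints"],np.abs(o["joint_vel"]).max(),i["world_from_camera"][:3,3])
E
```

```text
0.9833 [ 0.41076983 -0.28458837  0.2495558 ] [-3.1040351  -0.46985505 -0.00492197] [-0.78170831  0.02980575  1.69984274  0.00387447  1.41183718  0.48801759] 0.09539780687256082 [ 0.47451211 -0.26453609  0.39319019]
```

View pics/w1b.png

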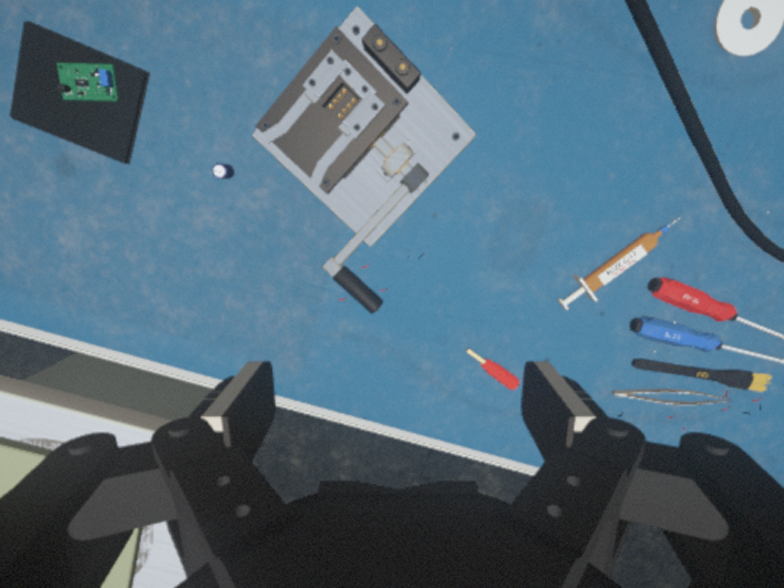

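```bash
cat >> h.py <<'E'
from scipy.spatial.transform import Rotation as Ro
def down(yh):
    "tool-down rotation with tool y axis heading yh (deg)"
    b=np.radians(yh+90)/2
    return Ro.from_rotvec(np.pi*np.array([np.cos(b),np.sin(b),0]))
def delta(p,yh):
    "units to move (current tool axes) and turn"
    o=ctrl.get_obs(); R=Ro.from_rotvec(o["tcp_rot"])
    d=R.inv().apply(np.array(p)-o["tcp_pos"])/0.04
    t=np.degrees((R.inv()*down(yh)).as_rotvec())/5
    print("dp",d.round(2),"turn",t.round(2),"z-tilt",R.apply([0,0,1]).round(4),"F",o["ft_force"].round(1),"tcp",o["tcp_pos"].round(4),"gap",round(float(o["finger_gap"]),4),"t",o["time_s"])
def board(im,i,zb=0.012):
    hsv=cv2.cvtColor(im,cv2.COLOR_BGR2HSV)
    g=cv2.inRange(hsv,(50,80,30),(90,255,220)); g=cv2.morphologyEx(g,cv2.MORPH_CLOSE,np.ones((9,9)))
    c=max(cv2.findContours(g,0,1)[0],key=cv2.contourArea)
    P=np.array([ray(i,q,zb)[:2] for q in c[:,0]])*1000
    r=cv2.minAreaRect(P.astype(np.float32)); print("rect mm",r)
    return g,r
E
python3 - <<'E'
from h import *
import pickle
for im,i in ((cv2.imread("pics/w1.png"),pickle.load(open("w1.pkl","rb"))),(cv2.imread("pics/top0.png"),viewer.camera_info("top"))):
    g,r=board(im,i)
    x,y,w,h=cv2.boundingRect(g)
    print(x,y,w,h)
i=pickle.load(open("w1.pkl","rb"))
s=784/512
for p,z in [((105,78),.022),((358,8),.01),((475,133),.01),((371,245),.01),((252,133),.01),((258,130),.065),((327,192),.065),((331,267),.05),((380,308),.05)]: print(p,ray(i,np.array(p)/s,z).round(4))
i=viewer.camera_info("top")
print("top blue",ray(i,(200+188/4.6,135+264/4.6),.022))
for p in ((620,430),(716,475)): print("grip",ray(i,(200+p[0]/4.6,135+p[1]/4.6),.05))
E
```

```text
rect mm ((475.9217529296875, 8.133447647094727), (29.217126846313477, 47.540794372558594), 16.37193489074707)
37 41 458 343
rect mm ((476.8330383300781, 6.820905685424805), (30.349279403686523, 48.89828109741211), 15.795658111572266)
223 78 143 125
(105, 78) [ 0.483  -0.0125  0.022 ]
(358, 8) [ 0.595 -0.193  0.01 ]
(475, 133) [ 0.5342 -0.3152  0.01  ]
(371, 245) [ 0.4145 -0.2565  0.01  ]
(252, 133) [ 0.4773 -0.131   0.01  ]
(258, 130) [ 0.4803 -0.154   0.065 ]
(327, 192) [ 0.4523 -0.214   0.065 ]
(331, 267) [ 0.393  -0.2304  0.05  ]
(380, 308) [ 0.3707 -0.28    0.05  ]
top blue [ 0.48233736 -0.01231566  0.022     ]
grip [ 0.39252154 -0.23403887  0.05      ]
grip [ 0.3699599  -0.28192273  0.05      ]
```

>>> servo_tool --moves '[{"dp":[0.46,-0.75,0],"turn":[0,0,0],"hand":1},{"dp":[0.46,-0.75,0],"turn":[0,0,0],"hand":1},{"dp":[0.46,-0.75,0],"turn":[0,0,0],"hand":1},{"dp":[0.46,-0.75,0],"turn":[0,0,0],"hand":1},{"dp":[0.46,-0.75,0],"turn":[0,0,0],"hand":1},{"dp":[0.46,-0.75,0],"turn":[0,0,0],"hand":1},{"dp":[0.46,-0.75,0],"turn":[0,0,0],"hand":1},{"dp":[0.46,-0.75,0],"turn":[0,0,0],"hand":1},{"dp":[0,0,0.15],"turn":[0,0,-1],"hand":1},{"dp":[0,0,0.15],"turn":[0,0,-1],"hand":1}]'

```text
time_s: 1.87
tcp_pos: [0.4789, -0.0168, 0.2372]
tcp_rot: [3.053, 0.738, 0.0]
ft_force: [0.2, 0.4, 0.0]
finger_gap: 0.0852
gripper_force: 0.0
```

>>> servo_tool --moves '[{"dp":[0,0,0.15],"turn":[0,0,-1],"hand":1},{"dp":[0,0,0.15],"turn":[0,0,-1],"hand":1},{"dp":[0,0,0.15],"turn":[0,0,-1],"hand":1},{"dp":[0,0,0.15],"turn":[0,0,-1],"hand":1},{"dp":[0,0,0.15],"turn":[0,0,-1],"hand":0.5},{"dp":[0,0,0.15],"turn":[0,0,-1],"hand":0},{"dp":[0,0,0.15],"turn":[0,0,-1],"hand":-0.2},{"dp":[0,0,0.15],"turn":[0,0,-1],"hand":-0.2},{"dp":[0,0,0.15],"turn":[0,0,-1],"hand":-0.2},{"dp":[0,0,0.15],"turn":[0,0,-1],"hand":-0.2}]'

```text
time_s: 2.7
tcp_pos: [0.4783, -0.019, 0.1766]
tcp_rot: [-2.46, -1.954, 0.001]
ft_force: [0.2, 0.3, -0.1]
finger_gap: 0.0346
gripper_force: 0.0
```

>>> servo_tool --moves '[{"dp":[0,0,0.15],"turn":[0,0,-1],"hand":-0.2},{"dp":[0,0,0.15],"turn":[0,0,-1],"hand":-0.2},{"dp":[0,0,0.15],"turn":[0,0,-1],"hand":-0.2},{"dp":[0,0,0.15],"turn":[0,0,-1],"hand":-0.2},{"dp":[0,0,0.15],"turn":[0,0,-1],"hand":-0.2},{"dp":[0,0,0],"turn":[0,0,-0.8],"hand":-0.2},{"dp":[0,0,0],"turn":[0,0,0],"hand":-0.2}]'

```text
time_s: 3.28
tcp_pos: [0.4779, -0.0188, 0.1464]
tcp_rot: [-1.895, -2.504, 0.002]
ft_force: [0.5, -0.2, 0.5]
finger_gap: 0.0338
gripper_force: 0.0
```

```bash
python3 - <<'E'
from h import *
import pickle
delta((.48,-.012,.12),16.2)
i=viewer.camera_info("wrist"); im=np.ascontiguousarray(viewer.camera("wrist")[:,:,::-1])
cv2.imwrite("pics/w2.png",im); pickle.dump(i,open("w2.pkl","wb"))
g,r=board(im,i)
hsv=cv2.cvtColor(im,cv2.COLOR_BGR2HSV)
b=cv2.inRange(hsv,(104,140,100),(130,255,255))
n,l,st,c=cv2.connectedComponentsWithStats(b)
for k in range(1,n):
    if st[k,4]>40: print(st[k],c[k].round(1),ray(i,c[k],.02).round(4))
cv2.imwrite("pics/w2b.png",cv2.resize(im,(784,588),interpolation=cv2.INTER_CUBIC))
E
```

```text
dp [0.15 0.1  0.66] turn [-0.02 -0.   -0.09] z-tilt [-1.9e-03 -1.0e-04 -1.0e+00] F [ 0.5 -0.2  0.5] tcp [ 0.4779 -0.0188  0.1464] gap 0.0338 t 3.2833
rect mm ((475.9956359863281, 7.898523330688477), (28.363786697387695, 46.94198226928711), 16.76072883605957)
[262 177  11   7  71] [267.1 180.2] [ 0.4828 -0.0094  0.02  ]
```

View pics/w2b.png

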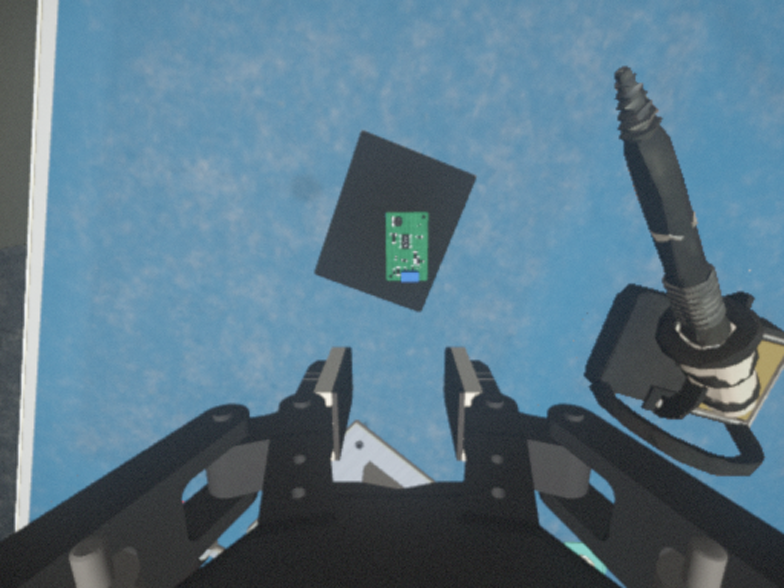

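>>> servo_tool --moves '[{"dp":[0.09,0.1,0.7],"turn":[-0.02,0,-0.2],"hand":-0.2},{"dp":[0.09,0.09,0.8],"turn":[0,0,0],"hand":-0.2},{"dp":[0,0,0.8],"turn":[0,0,0],"hand":-0.2},{"dp":[0,0,0.5],"turn":[0,0,0],"hand":-0.2},{"dp":[0,0,0.1],"turn":[0,0,0],"hand":-0.2},{"dp":[0,0,0],"turn":[0,0,0],"hand":-0.2},{"dp":[0,0,0],"turn":[0,0,0],"hand":-0.2}]'

```text
time_s: 3.92
tcp_pos: [0.4851, -0.0091, 0.0322]
tcp_rot: [1.874, 2.519, 0.003]
ft_force: [-0.8, 0.3, -0.5]
finger_gap: 0.0341
gripper_force: 0.0
```

```bash
python3 - <<'E'
from h import *
delta((.4831,-.0096,.0135),16.8)
i=viewer.camera_info("wrist"); im=np.ascontiguousarray(viewer.camera("wrist")[:,:,::-1])
board(im,i)
hsv=cv2.cvtColor(im,cv2.COLOR_BGR2HSV)
b=cv2.inRange(hsv,(104,140,100),(130,255,255))
n,l,st,c=cv2.connectedComponentsWithStats(b)
for k in range(1,n):
    if st[k,4]>100: print(st[k],c[k].round(1),ray(i,c[k],.02).round(4))
cv2.imwrite("pics/w3.png",im)
E
```

```text
dp [ 0.   -0.05  0.47] turn [ 0.04  0.01 -0.02] z-tilt [ 3.3e-03  1.0e-04 -1.0e+00] F [-0.8  0.3 -0.5] tcp [ 0.4851 -0.0091  0.0322] gap 0.0341 t 3.9167
rect mm ((476.0405578613281, 7.810272216796875), (28.6793212890625, 46.782493591308594), 16.256229400634766)
[247 225  20  13 221] [256.4 231.1] [ 0.4828 -0.0088  0.02  ]
```

View pics/w3.png

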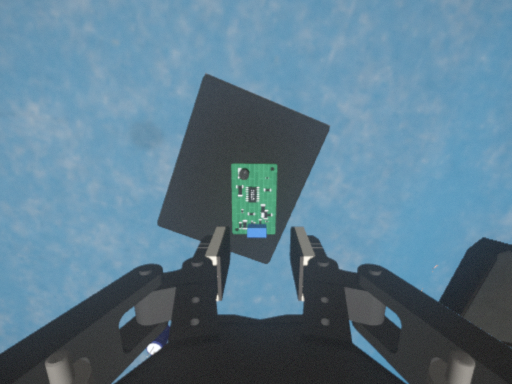

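>>> servo_tool --moves '[{"dp":[0.01,-0.05,0.25],"turn":[0,0,0],"hand":-0.2},{"dp":[0,0,0.19],"turn":[0,0,0],"hand":-0.2},{"dp":[0,0,0],"turn":[0,0,0],"hand":-0.2},{"dp":[0,0,0],"turn":[0,0,0],"hand":-0.4},{"dp":[0,0,0],"turn":[0,0,0],"hand":-0.7},{"dp":[0,0,0],"turn":[0,0,0],"hand":-1},{"dp":[0,0,0],"turn":[0,0,0],"hand":-1},{"dp":[0,0,0],"turn":[0,0,0],"hand":-1},{"dp":[0,0,0],"turn":[0,0,0],"hand":-1}]' --grip_force 40

```text
time_s: 4.72
tcp_pos: [0.4824, -0.0088, 0.0139]
tcp_rot: [1.873, 2.52, 0.003]
ft_force: [0.1, -1.0, 1.1]
finger_gap: 0.0091
gripper_force: 39.1
```

>>> servo_tool --moves '[{"dp":[0,0,-0.2],"turn":[0,0,0],"hand":-1},{"dp":[0,0,-0.5],"turn":[0,0,0],"hand":-1},{"dp":[0,0,-0.9],"turn":[0,0,0],"hand":-1},{"dp":[0,0,-0.9],"turn":[0,0,0],"hand":-1},{"dp":[0,0,-0.8],"turn":[0,0,0],"hand":-1},{"dp":[0,0,0],"turn":[0,0,0],"hand":-1}]'

```text
time_s: 5.22
tcp_pos: [0.4874, -0.0098, 0.1537]
tcp_rot: [1.865, 2.51, 0.012]
ft_force: [2.2, -0.8, 0.7]
finger_gap: 0.0093
gripper_force: 39.1
```

```bash
python3 - <<'E'
from h import *
delta((.48,-.012,.15),16.2)
o=ctrl.get_obs(); i=viewer.camera_info("wrist"); im=np.ascontiguousarray(viewer.camera("wrist")[:,:,::-1])
g,r=board(im,i,o["tcp_pos"][2]-.0135+.012)
ys,xs=np.where(g); print(xs.min(),xs.max(),ys.min(),ys.max())
# board in tool frame
R=Ro.from_rotvec(o["tcp_rot"]); print(R.inv().apply(np.array([r[0][0]/1000,r[0][1]/1000,o["tcp_pos"][2]])-o["tcp_pos"]))
cv2.imwrite("pics/w4.png",im[100:340,130:390])
E
```

```text
dp [ 0.   -0.19  0.09] turn [0.17 0.08 0.12] z-tilt [ 0.0166 -0.0025 -0.9999] F [ 2.2 -0.8  0.7] tcp [ 0.4874 -0.0098  0.1537] gap 0.0093 t 5.2167
rect mm ((479.93475341796875, 10.580598831176758), (27.51622200012207, 39.36006164550781), 15.228981018066406)
233 283 170 237
[ 0.02162009 -0.00122507 -0.00017351]
```

View pics/w4.png

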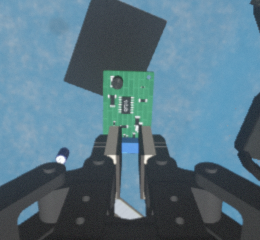

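>>> servo_tool --moves '[{"dp":[-0.8,-0.35,0],"turn":[0,0,0],"hand":-1},{"dp":[-0.8,-0.35,0],"turn":[0,0,0],"hand":-1},{"dp":[-0.8,-0.35,0],"turn":[0,0,0],"hand":-1},{"dp":[-0.8,-0.35,0],"turn":[0,0,0.5],"hand":-1},{"dp":[-0.8,-0.35,0],"turn":[0,0,0.5],"hand":-1},{"dp":[0,0,0],"turn":[0,0,1],"hand":-1},{"dp":[0,0,0],"turn":[0,0,1],"hand":-1},{"dp":[0,0,0],"turn":[0,0,1],"hand":-1},{"dp":[0,0,0],"turn":[0,0,1],"hand":-1},{"dp":[0,0,0],"turn":[0,0,1],"hand":-1}]'

```text
time_s: 6.1
tcp_pos: [0.4583, -0.1815, 0.1442]
tcp_rot: [-2.465, -1.943, -0.001]
ft_force: [0.3, -0.2, 0.2]
finger_gap: 0.0093
gripper_force: 39.1
```

>>> servo_tool --moves '[{"dp":[0,0,0],"turn":[0,0,1],"hand":-1},{"dp":[0,0,0],"turn":[0,0,1],"hand":-1},{"dp":[0,0,0],"turn":[0,0,1],"hand":-1},{"dp":[0,0,0],"turn":[0,0,1],"hand":-1},{"dp":[0,0,0],"turn":[0,0,1],"hand":-1},{"dp":[0,0,0],"turn":[0,0,1],"hand":-1},{"dp":[0,0,0],"turn":[0,0,1],"hand":-1},{"dp":[0,0,0],"turn":[0,0,1],"hand":-1},{"dp":[0,0,0],"turn":[0,0,1],"hand":-1},{"dp":[0,0,0],"turn":[0,0,1],"hand":-1}]'

```text
time_s: 6.93
tcp_pos: [0.4584, -0.1812, 0.1442]
tcp_rot: [-3.056, -0.72, 0.001]
ft_force: [-0.2, -0.0, 0.9]
finger_gap: 0.0088
gripper_force: 39.1
```

>>> servo_tool --moves '[{"dp":[0,0,0],"turn":[0,0,1],"hand":-1},{"dp":[0,0,0],"turn":[0,0,1],"hand":-1},{"dp":[0,0,0],"turn":[0,0,1],"hand":-1},{"dp":[0,0,0],"turn":[0,0,1],"hand":-1},{"dp":[0,0,0],"turn":[0,0,1],"hand":-1},{"dp":[0,0,0],"turn":[0,0,1],"hand":-1},{"dp":[0,0,0],"turn":[0,0,1],"hand":-1},{"dp":[0,0,0],"turn":[0,0,1],"hand":-1},{"dp":[0,0,0],"turn":[0,0,1],"hand":-1},{"dp":[0,0,0],"turn":[0,0,1],"hand":-1}]'

```text
time_s: 7.77
tcp_pos: [0.4584, -0.1813, 0.1442]
tcp_rot: [-3.074, 0.639, 0.002]
ft_force: [-0.6, -0.0, -0.3]
finger_gap: 0.0094
gripper_force: 39.1
```

>>> servo_tool --moves '[{"dp":[0,0,0],"turn":[0,0,0.7],"hand":-1},{"dp":[0,0,0],"turn":[0,0,0],"hand":-1},{"dp":[0,0,0],"turn":[0,0,0],"hand":-1}]'

```text
time_s: 8.02
tcp_pos: [0.4587, -0.1814, 0.1445]
tcp_rot: [-3.056, 0.723, 0.001]
ft_force: [1.0, -0.1, 0.8]
finger_gap: 0.0095
gripper_force: 39.1
```

```bash
python3 - <<'E'
from h import *
import pickle
delta((.4658,-.184,.12),-116.7)
o=ctrl.get_obs(); i=viewer.camera_info("wrist"); im=np.ascontiguousarray(viewer.camera("wrist")[:,:,::-1])
pickle.dump((i,o),open("w5.pkl","wb"));print(o["joints"].round(2))
cv2.imwrite("pics/w5.png",im)
cv2.imwrite("pics/w5b.png",cv2.resize(im,(784,588),interpolation=cv2.INTER_CUBIC))
E
```

```text
dp [ 0.19 -0.02  0.61] turn [-0.02  0.01  0.01] z-tilt [-2.0e-04  1.7e-03 -1.0e+00] F [ 1.  -0.1  0.8] tcp [ 0.4587 -0.1814  0.1445] gap 0.0095 t 8.0167
[-0.55  0.13  1.83  0.    1.19  1.48]
```

View pics/w5b.png

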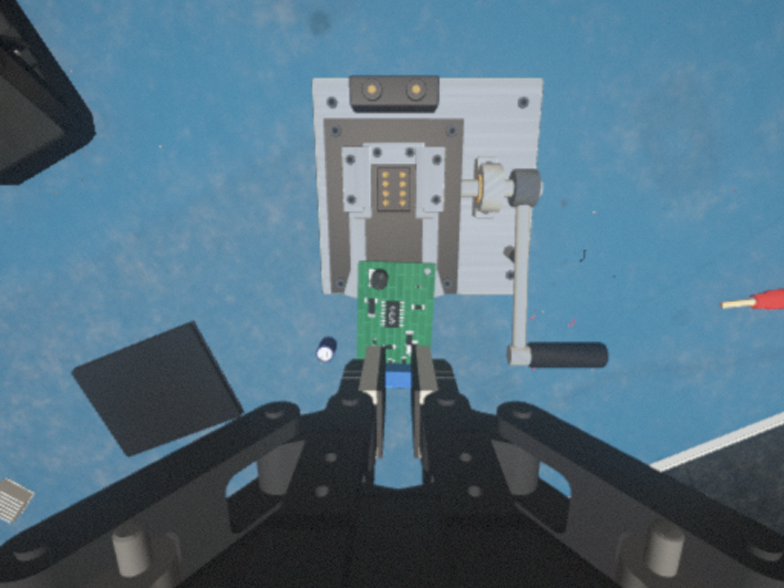

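```bash
python3 - <<'E'
from h import *
import pickle
i,o=pickle.load(open("w5.pkl","rb")); im=cv2.imread("pics/w5.png").astype(int)
g=im.sum(2)/3
for r in (83,90,130,150,160): # rows; find dark plate extent between cols 205..310
    row=g[r,200:320]; d=np.diff(row); 
    L=np.argsort(d[:30])[:2]+200; Rr=np.argsort(-d[80:])[:2]+280
    print(r,"L",L,"R",Rr)
for c in (222,260,295):
    d=np.diff(g[65:205,c]); print(c,"top",np.argsort(d[:30])[:2]+65, "bot",np.argsort(-np.abs(d[115:]))[:3]+180)
def nest(corners):
    P=np.array([ray(i,p,.065)[:2] for p in corners])
    print(P.round(4).tolist(),"c",P.mean(0).round(4), "sides",[round(float(np.linalg.norm(P[k]-P[k-1])),4) for k in range(4)],"hdg",[round(float(np.degrees(np.arctan2(*(P[a]-P[b])[::-1]))),2) for a,b in ((0,3),(1,2),(0,1),(3,2))])
nest(np.array([(324,120),(463,120),(459,293),(330,293)])/1.531)
hsv=cv2.cvtColor(im.astype(np.uint8),cv2.COLOR_BGR2HSV)
gm=cv2.inRange(hsv,(50,80,30),(90,255,220)); 
for r in (173,180,190,200,210,220): x=np.where(gm[r])[0]; print("board",r,x.min(),x.max())
y=np.where(gm[:,255])[0]; print("board top row",y.min())
zb=o["tcp_pos"][2]-.0139+.012
a=ray(i,(234,y.min()-.5),zb);b=ray(i,(284.5,y.min()-.5),zb); R=Ro.from_rotvec(o["tcp_rot"])
print("front corners in tool",R.inv().apply(a-o["tcp_pos"]),R.inv().apply(b-o["tcp_pos"]))
E
```

```text
83 L [210 211] R [302 301]
90 L [211 210] R [302 301]
130 L [226 225] R [300 314]
150 L [213 214] R [299 300]
160 L [214 213] R [299 298]
222 top [76 77] bot [190 183 186]
260 top [76 68] bot [201 195 202]
295 top [76 77] bot [191 190 200]
[[0.5617, -0.1915], [0.5306, -0.2534], [0.4501, -0.2147], [0.4823, -0.1506]] c [ 0.5062 -0.2026] sides [0.0893, 0.0693, 0.0893, 0.0717] hdg [-27.23, -25.67, 63.33, 63.37]
board 173 234 283
board 180 234 283
board 190 234 282
board 200 233 282
board 210 233 281
board 220 233 281
board top row 171
front corners in tool [ 0.03987098 -0.01431285  0.00188139] [0.03986834 0.0131133  0.00184308]
```

>>> servo_tool --moves '[{"dp":[0.02,-0.02,0.5],"turn":[0,0,-0.3],"hand":-1},{"dp":[0,0,0.7],"turn":[0,0,0],"hand":-1},{"dp":[0,0,0.4],"turn":[0,0,0],"hand":-1},{"dp":[0,0,0.15],"turn":[0,0,0],"hand":-1},{"dp":[0,0,0],"turn":[0,0,0],"hand":-1},{"dp":[0,0,0],"turn":[0,0,0],"hand":-1}]'

```text
time_s: 8.57
tcp_pos: [0.4608, -0.1817, 0.0757]
tcp_rot: [-3.065, 0.685, -0.002]
ft_force: [0.2, 0.2, -0.2]
finger_gap: 0.0096
gripper_force: 39.1
```

```bash
python3 - <<'E'
from h import *
import pickle
delta((.4658,-.184,.0689),-116.7)
o=ctrl.get_obs(); i=viewer.camera_info("wrist"); im=np.ascontiguousarray(viewer.camera("wrist")[:,:,::-1])
pickle.dump((i,o),open("w6.pkl","wb"));cv2.imwrite("pics/w6.png",im)
c=im[60:280,170:370]; cv2.imwrite("pics/w6b.png",cv2.resize(c,None,fx=2.7,fy=2.7,interpolation=cv2.INTER_CUBIC))
hsv=cv2.cvtColor(im,cv2.COLOR_BGR2HSV)
gm=cv2.inRange(hsv,(50,80,30),(90,255,220)); y=np.where(gm[:,255])[0]; print("board top row",y.min())
for r in range(y.min()+2,y.min()+50,8): x=np.where(gm[r,150:350])[0]+150; print("board",r,x.min(),x.max())
E
```

```text
dp [0.14 0.   0.17] turn [-0.01 -0.01  0.3 ] z-tilt [ 1.6e-03  5.0e-04 -1.0e+00] F [ 0.2  0.2 -0.2] tcp [ 0.4608 -0.1817  0.0757] gap 0.0096 t 8.5667
board top row 171
board 173 234 283
board 181 234 283
board 189 234 283
board 197 233 282
board 205 233 282
board 213 233 281
```

View pics/w6b.png

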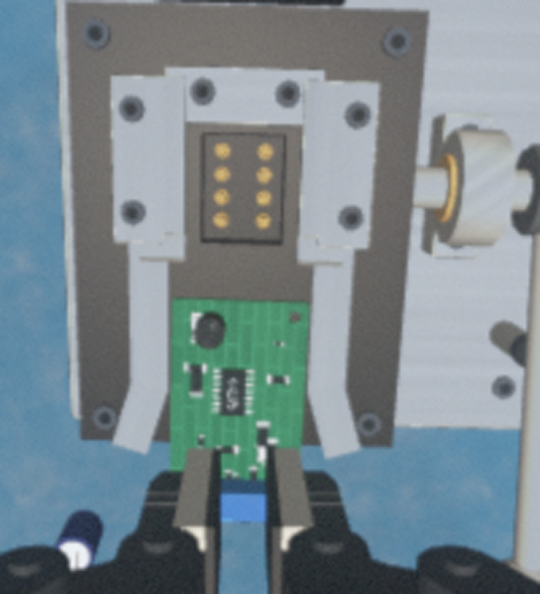

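>>> servo_tool --moves '[{"dp":[0,0,0.15],"turn":[0,0,0],"hand":-1},{"dp":[0,0,0],"turn":[0,0,0],"hand":-1},{"dp":[0.1,0,0],"turn":[0,0,0],"hand":-1},{"dp":[0.1,0.005,0],"turn":[0,0,0],"hand":-1},{"dp":[0.1,0,0],"turn":[0,0,0],"hand":-1},{"dp":[0.1,0.005,0],"turn":[0,0,0],"hand":-1},{"dp":[0.1,0,0],"turn":[0,0,0],"hand":-1},{"dp":[0,0,0],"turn":[0,0,0],"hand":-1},{"dp":[0,0,0],"turn":[0,0,0],"hand":-1}]'

```text
time_s: 9.37
tcp_pos: [0.4789, -0.1906, 0.0696]
tcp_rot: [-3.065, 0.686, -0.002]
ft_force: [0.8, -0.1, -0.8]
finger_gap: 0.0091
gripper_force: 39.1
```

```bash
python3 - <<'E'
from h import *
import pickle
delta((.4888,-.1938,.0689),-116.7)
im=np.ascontiguousarray(viewer.camera("wrist")[:,:,::-1]);cv2.imwrite("pics/w7.png",im)
c=im[60:280,170:370]; cv2.imwrite("pics/w7b.png",cv2.resize(c,None,fx=2.7,fy=2.7,interpolation=cv2.INTER_CUBIC))
E
```

```text
dp [ 0.26 -0.03  0.02] turn [-0.01 -0.02  0.3 ] z-tilt [ 1.7e-03  5.0e-04 -1.0e+00] F [ 0.8 -0.1 -0.8] tcp [ 0.4789 -0.1906  0.0696] gap 0.0091 t 9.3667
```

View pics/w7b.png

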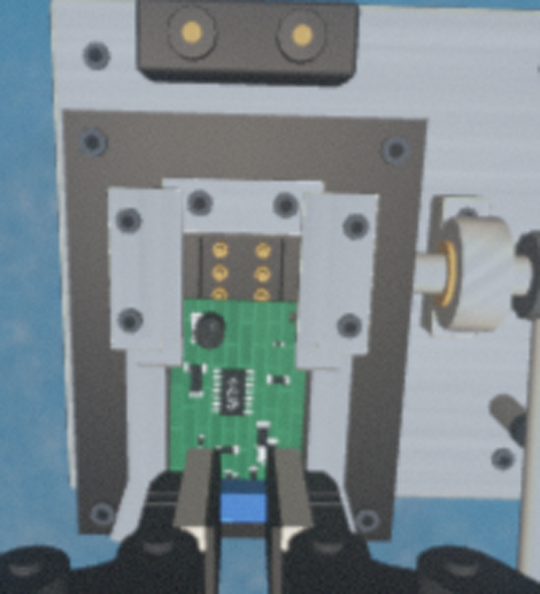

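>>> servo_tool --moves '[{"dp":[0.08,0.002,0],"turn":[0,0,0],"hand":-1},{"dp":[0.08,0.002,0],"turn":[0,0,0],"hand":-1},{"dp":[0.08,0.002,0],"turn":[0,0,0],"hand":-1},{"dp":[0.04,0,0],"turn":[0,0,0],"hand":-1},{"dp":[0,0,0],"turn":[0,0,0],"hand":-1}]'

```text
time_s: 9.83
tcp_pos: [0.4892, -0.1957, 0.0698]
tcp_rot: [-3.065, 0.686, -0.003]
ft_force: [-0.7, 0.3, 0.4]
finger_gap: 0.0091
gripper_force: 39.1
```

>>> servo_tool --moves '[{"dp":[0.03,0,0],"turn":[0,0,0],"hand":-1},{"dp":[0,0,0],"turn":[0,0,0],"hand":-1},{"dp":[0,0,0],"turn":[0,0,0],"hand":-1}]'

```text
time_s: 10.08
tcp_pos: [0.4897, -0.1959, 0.0696]
tcp_rot: [-3.065, 0.686, -0.002]
ft_force: [0.2, 0.0, 0.3]
finger_gap: 0.0093
gripper_force: 39.1
```

>>> servo_tool --moves '[{"dp":[0.03,0,0],"turn":[0,0,0],"hand":-1},{"dp":[0,0,0],"turn":[0,0,0],"hand":-1},{"dp":[0,0,0],"turn":[0,0,0],"hand":-1}]'

```text
time_s: 10.33
tcp_pos: [0.4909, -0.1965, 0.0696]
tcp_rot: [-3.065, 0.686, -0.002]
ft_force: [-0.0, 0.8, 0.4]
finger_gap: 0.0094
gripper_force: 39.1
```

>>> servo_tool --moves '[{"dp":[0.04,0,0],"turn":[0,0,0],"hand":-1},{"dp":[0,0,0],"turn":[0,0,0],"hand":-1},{"dp":[0,0,0],"turn":[0,0,0],"hand":-1}]'

```text
time_s: 10.58
tcp_pos: [0.4912, -0.1967, 0.0691]
tcp_rot: [-3.065, 0.685, 0.002]
ft_force: [-3.3, 1.1, 0.5]
finger_gap: 0.0091
gripper_force: 39.1
```

>>> servo_tool --moves '[{"dp":[0.04,0,0],"turn":[0,0,0],"hand":-1},{"dp":[0,0,0],"turn":[0,0,0],"hand":-1},{"dp":[0,0,0],"turn":[0,0,0],"hand":-1}]'

```text
time_s: 10.83
tcp_pos: [0.4913, -0.1967, 0.0689]
tcp_rot: [-3.064, 0.685, 0.007]
ft_force: [-6.8, 1.7, 3.4]
finger_gap: 0.0093
gripper_force: 39.5
```

```bash
python3 - <<'E'
from h import *
delta((.4888,-.1938,.0689),-116.7)
im=np.ascontiguousarray(viewer.camera("wrist")[:,:,::-1]);cv2.imwrite("pics/w8.png",im)
c=im[60:280,170:370]; cv2.imwrite("pics/w8b.png",cv2.resize(c,None,fx=2.7,fy=2.7,interpolation=cv2.INTER_CUBIC))
g=im[:,:,1].astype(int)-im[:,:,2]
for n in ("w7","w8"):
    m=cv2.imread(f"pics/{n}.png").astype(int); print(n,(m[140:185,262]).tolist())
E
```

```text
dp [-0.09 -0.04  0.  ] turn [-0.01  0.06  0.3 ] z-tilt [-0.004  0.003 -1.   ] F [-6.8  1.7  3.4] tcp [ 0.4913 -0.1967  0.0689] gap 0.0093 t 10.8333
w7 [[194, 186, 179], [193, 185, 177], [194, 187, 179], [194, 186, 179], [194, 185, 179], [192, 183, 176], [146, 145, 142], [113, 115, 118], [103, 107, 110], [99, 102, 106], [98, 101, 103], [98, 102, 104], [97, 100, 102], [97, 101, 102], [98, 99, 103], [95, 99, 102], [97, 97, 101], [99, 101, 103], [96, 100, 101], [95, 98, 100], [94, 98, 99], [97, 101, 101], [93, 98, 98], [95, 97, 101], [97, 98, 99], [94, 97, 97], [96, 98, 99], [94, 98, 99], [95, 97, 99], [89, 92, 94], [93, 98, 97], [92, 115, 76], [106, 139, 77], [109, 143, 78], [111, 144, 79], [112, 144, 77], [109, 143, 76], [110, 145, 79], [112, 147, 79], [118, 152, 80], [108, 142, 74], [105, 138, 72], [106, 138, 75], [107, 139, 75], [106, 138, 71]]
w8 [[108, 112, 114], [106, 111, 114], [107, 109, 113], [106, 108, 111], [107, 111, 114], [106, 109, 112], [106, 109, 112], [104, 107, 111], [106, 109, 112], [103, 107, 109], [106, 110, 114], [104, 108, 110], [104, 107, 110], [105, 109, 110], [137, 139, 136], [186, 178, 173], [194, 185, 178], [194, 186, 179], [192, 184, 175], [191, 183, 176], [192, 185, 178], [194, 186, 179], [196, 188, 180], [195, 186, 179], [195, 186, 179], [194, 185, 177], [193, 185, 177], [195, 187, 179], [192, 183, 176], [193, 184, 176], [193, 187, 178], [193, 185, 179], [191, 183, 175], [142, 150, 125], [116, 142, 87], [109, 142, 77], [112, 143, 77], [111, 142, 77], [110, 145, 76], [115, 150, 79], [112, 144, 78], [107, 139, 75], [106, 136, 73], [106, 137, 74], [106, 137, 74]]
```

>>> servo_tool --moves '[{"dp":[0,0,0],"turn":[0,0,0],"hand":-1},{"dp":[0,0,0],"turn":[0,0,0],"hand":-0.5},{"dp":[0,0,0],"turn":[0,0,0],"hand":-0.5},{"dp":[0,0,0],"turn":[0,0,0],"hand":-0.4},{"dp":[0,0,0],"turn":[0,0,0],"hand":-0.4},{"dp":[0,0,-0.3],"turn":[0,0,0],"hand":-0.4},{"dp":[0,0,-0.6],"turn":[0,0,0],"hand":-0.4},{"dp":[0,0,-0.6],"turn":[0,0,0],"hand":-0.4},{"dp":[0,0,0],"turn":[0,0,0],"hand":-0.4},{"dp":[0,0,0],"turn":[0,0,0],"hand":-0.4}]'

```text
time_s: 11.72
tcp_pos: [0.496, -0.1994, 0.1328]
tcp_rot: [3.064, -0.685, 0.013]
ft_force: [-0.5, 0.2, -0.3]
finger_gap: 0.0253
gripper_force: 0.0
```

```bash
python3 - <<'E'
from h import *
import pickle
delta((.4888,-.1938,.0689),-116.7)
o=ctrl.get_obs(); i=viewer.camera_info("wrist"); pickle.dump((i,o),open("w9.pkl","wb"))
im=np.ascontiguousarray(viewer.camera("wrist")[:,:,::-1]);cv2.imwrite("pics/w9.png",im)
cv2.imwrite("pics/w9b.png",cv2.resize(im,(784,588),interpolation=cv2.INTER_CUBIC))
E
```

```text
dp [-0.24 -0.05  1.6 ] turn [-0.  -0.1  0.3] z-tilt [ 0.008  -0.0036 -1.    ] F [-0.5  0.2 -0.3] tcp [ 0.496  -0.1994  0.1328] gap 0.0253 t 11.7167
```

View pics/w9b.png

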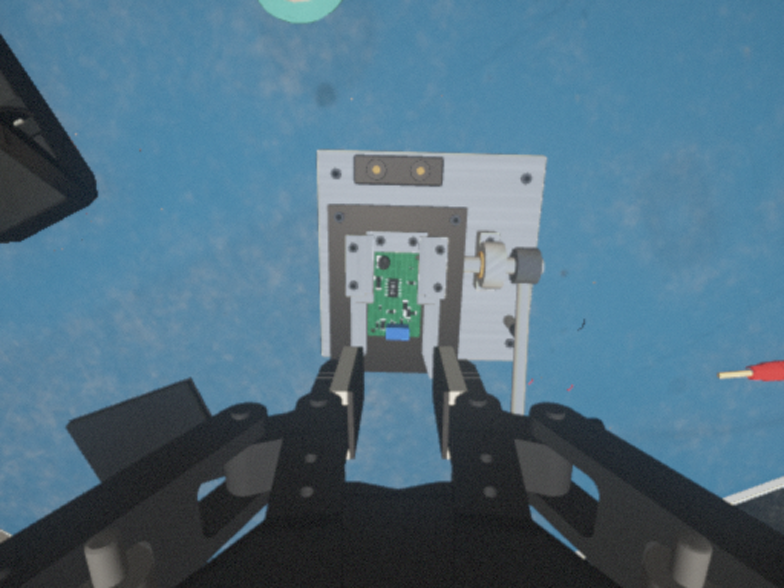

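>>> servo_tool --moves '[{"dp":[-0.49,0.63,0],"turn":[0,-0.1,0],"hand":0.1},{"dp":[-0.49,0.63,0],"turn":[0,0,0],"hand":0.1},{"dp":[-0.49,0.63,0],"turn":[0,0,0],"hand":0.1},{"dp":[-0.49,0.63,0],"turn":[0,0,0],"hand":0.1},{"dp":[0,0,0],"turn":[0,0,-0.7],"hand":0.1},{"dp":[0,0,0],"turn":[0,0,-1],"hand":0.1},{"dp":[0,0,0],"turn":[0,0,-1],"hand":0.1},{"dp":[0,0,0],"turn":[0,0,-1],"hand":0.1},{"dp":[0,0,0],"turn":[0,0,-1],"hand":0.1},{"dp":[0,0,0],"turn":[0,0,-1],"hand":0.1}]'

```text
time_s: 12.6
tcp_pos: [0.379, -0.2551, 0.1288]
tcp_rot: [-3.134, -0.096, 0.012]
ft_force: [0.4, 0.2, 0.8]
finger_gap: 0.0472
gripper_force: 0.0
```

>>> servo_tool --moves '[{"dp":[0,0,0],"turn":[0,0,-1],"hand":0.1},{"dp":[0,0,0],"turn":[0,0,-1],"hand":0.1},{"dp":[0,0,0],"turn":[0,0,-1],"hand":0.1},{"dp":[0,0,0],"turn":[0,0,-1],"hand":0.1},{"dp":[0,0,0],"turn":[0,0,-1],"hand":0.1},{"dp":[0,0,0],"turn":[0,0,-1],"hand":0.1},{"dp":[0,0,0],"turn":[0,0,-1],"hand":0.1},{"dp":[0,0,0],"turn":[0,0,-1],"hand":0.1},{"dp":[0,0,0],"turn":[0,0,-1],"hand":0.1},{"dp":[0,0,0],"turn":[0,0,-1],"hand":0.1}]'

```text
time_s: 13.43
tcp_pos: [0.379, -0.255, 0.1287]
tcp_rot: [-2.797, -1.411, 0.007]
ft_force: [-0.5, 0.6, -0.2]
finger_gap: 0.0469
gripper_force: 0.0
```

>>> servo_tool --moves '[{"dp":[0,0,0],"turn":[0,0,-1],"hand":0.1},{"dp":[0,0,0],"turn":[0,0,-1],"hand":0.1},{"dp":[0,0,0],"turn":[0,0,0],"hand":0.1},{"dp":[0,0,0],"turn":[0,0,0],"hand":0.1}]'

```text
time_s: 13.77
tcp_pos: [0.3792, -0.2552, 0.129]
tcp_rot: [-2.669, -1.64, 0.006]
ft_force: [0.5, 0.4, 0.3]
finger_gap: 0.0474
gripper_force: 0.0
```

```bash
python3 - <<'E'
from h import *
import pickle
delta((.3825,-.257,.0324),-26.7)
o=ctrl.get_obs(); i=viewer.camera_info("wrist"); im=np.ascontiguousarray(viewer.camera("wrist")[:,:,::-1]);cv2.imwrite("pics/w10.png",im)
i5,o5=pickle.load(open("w5.pkl","rb")); print("w5 grip",ray(i5,np.array((532,355))/1.531,.0514),ray(i5,np.array((607,355))/1.531,.0514))
# where the expected bar ends/middle project now, and dark profile there
p=np.array([.3825,-.257,.0514]); print("proj",proj(i,p).round(1)); u=np.array([-.449,-.893,0])
print([proj(i,p+u*s).round(1).tolist() for s in (-.023,.023)])
q=proj(i,p); g=im.mean(2)
r=int(q[1]); print("row",r,g[r,max(0,int(q[0])-50):int(q[0])+50].astype(int).tolist())
E
```

```text
dp [-0.01  0.12  2.41] turn [-0.1  -0.02 -0.03] z-tilt [-0.0075  0.0054 -1.    ] F [0.5 0.4 0.3] tcp [ 0.3792 -0.2552  0.129 ] gap 0.0474 t 13.7667
w5 grip [ 0.38985357 -0.23875121  0.0514    ] [ 0.36922206 -0.27994116  0.0514    ]
proj [265.5 201.6]
[[265.6, 175.1], [265.4, 226.7]]
row 201 [134, 136, 133, 133, 135, 134, 133, 130, 130, 132, 133, 129, 129, 131, 130, 128, 131, 128, 130, 129, 130, 130, 132, 129, 127, 127, 126, 125, 127, 127, 129, 127, 127, 129, 130, 128, 131, 130, 131, 127, 98, 64, 56, 53, 58, 60, 63, 74, 80, 77, 77, 72, 69, 64, 59, 61, 55, 53, 58, 101, 125, 129, 129, 128, 128, 129, 130, 129, 128, 130, 130, 129, 131, 131, 130, 132, 133, 131, 129, 130, 130, 132, 132, 131, 133, 131, 133, 131, 131, 130, 133, 134, 134, 134, 132, 129, 124, 127, 129, 133]
```

>>> servo_tool --moves '[{"dp":[0,0.1,0.6],"turn":[-0.1,0,0],"hand":0.1},{"dp":[0,0,0.8],"turn":[0,0,0],"hand":0.1},{"dp":[0,0,0.7],"turn":[0,0,0],"hand":0.1},{"dp":[0,0,0.3],"turn":[0,0,0],"hand":0.1},{"dp":[0,0,0],"turn":[0,0,0],"hand":0.1},{"dp":[0,0,0],"turn":[0,0,0],"hand":-0.3},{"dp":[0,0,0],"turn":[0,0,0],"hand":-0.6},{"dp":[0,0,0],"turn":[0,0,0],"hand":-1},{"dp":[0,0,0],"turn":[0,0,0],"hand":-1},{"dp":[0,0,0],"turn":[0,0,0],"hand":-1}]' --grip_force 30

```text
time_s: 14.65
tcp_pos: [0.3822, -0.2572, 0.035]
tcp_rot: [-2.673, -1.648, 0.001]
ft_force: [-5.6, 1.1, 3.3]
finger_gap: 0.0147
gripper_force: 29.1
```

```bash
python3 - <<'E'
from h import *
delta((.3825,-.257,.0324),-26.7)
t=np.radians([10,20,30,40,50,60,70,80,85,90]); print(np.c_[np.degrees(t),100*(np.cos(t[0])-np.cos(t)),100*(np.sin(t)-np.sin(t[0]))].round(1).tolist())
E
```

```text
dp [0.01 0.01 0.07] turn [-0.01 -0.    0.  ] z-tilt [-9.e-04  5.e-04 -1.e+00] F [-5.6  1.1  3.3] tcp [ 0.3822 -0.2572  0.035 ] gap 0.0147 t 14.65
[[10.0, 0.0, 0.0], [20.0, 4.5, 16.8], [30.0, 11.9, 32.6], [40.0, 21.9, 46.9], [50.0, 34.2, 59.2], [60.0, 48.5, 69.2], [70.0, 64.3, 76.6], [80.0, 81.1, 81.1], [85.0, 89.8, 82.3], [90.0, 98.5, 82.6]]
```

>>> servo_tool --moves '[{"dp":[0,0.04,-0.21],"turn":[0,0,0],"hand":-1},{"dp":[0,0.07,-0.21],"turn":[0,0,0],"hand":-1},{"dp":[0,0.09,-0.2],"turn":[0,0,0],"hand":-1},{"dp":[0,0.1,-0.2],"turn":[0,0,0],"hand":-1},{"dp":[0,0.12,-0.18],"turn":[0,0,0],"hand":-1},{"dp":[0,0.13,-0.17],"turn":[0,0,0],"hand":-1},{"dp":[0,0,0],"turn":[0,0,0],"hand":-1},{"dp":[0,0,0],"turn":[0,0,0],"hand":-1}]'

```text
time_s: 15.32
tcp_pos: [0.399, -0.2655, 0.0816]
tcp_rot: [-2.667, -1.646, 0.007]
ft_force: [-13.8, 3.2, 6.8]
finger_gap: 0.0149
gripper_force: 29.6
```

```bash
python3 - <<'E'
from h import *
o=ctrl.get_obs(); g0=np.array([.3822,-.2572,.035]); d=(o["tcp_pos"]-g0)*1000; u=np.array([.893,-.449,0]); v=np.array([.449,.893,0])
print("fix x,y,z moved",(d@u).round(1),(d@v).round(1),d[2].round(1),"F",(o["ft_force"]@u).round(1),(o["ft_force"]@v).round(1),o["ft_force"][2].round(1))
delta((.4707,-.3017,.1176),-26.7)
E
```

```text
fix x,y,z moved 18.7 0.2 46.6 F -13.8 -3.4 6.8
dp [-0.01  2.   -0.92] turn [-0.1  -0.    0.01] z-tilt [-0.008   0.0044 -1.    ] F [-13.8   3.2   6.8] tcp [ 0.399  -0.2655  0.0816] gap 0.0149 t 15.3167
```

>>> servo_tool --moves '[{"dp":[0,0.08,-0.21],"turn":[-0.1,0,0],"hand":-1},{"dp":[0,0.16,-0.15],"turn":[0,0,0],"hand":-1},{"dp":[0,0.17,-0.13],"turn":[0,0,0],"hand":-1},{"dp":[0,0.19,-0.12],"turn":[0,0,0],"hand":-1},{"dp":[0,0.19,-0.1],"turn":[0,0,0],"hand":-1},{"dp":[0,0.2,-0.09],"turn":[0,0,0],"hand":-1},{"dp":[0,0,0],"turn":[0,0,0],"hand":-1},{"dp":[0,0,0],"turn":[0,0,0],"hand":-1}]'

```text
time_s: 15.98
tcp_pos: [0.439, -0.2854, 0.1169]
tcp_rot: [2.667, 1.644, 0.01]
ft_force: [-7.1, 3.6, 11.2]
finger_gap: 0.0148
gripper_force: 30.8
```

```bash
cat > s.py <<'E'
from h import *
o=ctrl.get_obs(); g0=np.array([.3822,-.2572,.035]); d=(o["tcp_pos"]-g0)*1000; u=np.array([.893,-.449,0]); v=np.array([.449,.893,0])
print("fix x,y,z moved",(d@u).round(1),(d@v).round(1),d[2].round(1),"F",(o["ft_force"]@u).round(1),(o["ft_force"]@v).round(1),o["ft_force"][2].round(1))
delta((.4707,-.3017,.1176),-26.7)
E
python3 s.py
```

```text
fix x,y,z moved 63.3 0.3 81.9 F -7.9 -0.0 11.2
dp [-0.01  0.89 -0.01] turn [ 0.13 -0.01 -0.  ] z-tilt [ 0.0102 -0.0044 -0.9999] F [-7.1  3.6 11.2] tcp [ 0.439  -0.2854  0.1169] gap 0.0148 t 15.9833
```

>>> servo_tool --moves '[{"dp":[0,0.15,-0.1],"turn":[0.1,0,0],"hand":-1},{"dp":[0,0.18,-0.06],"turn":[0,0,0],"hand":-1},{"dp":[0,0.18,-0.04],"turn":[0,0,0],"hand":-1},{"dp":[0,0.15,-0.02],"turn":[0,0,0],"hand":-1},{"dp":[0,0,0],"turn":[0,0,0],"hand":-1},{"dp":[0,0,0],"turn":[0,0,0],"hand":-1}]'

```text
time_s: 16.48
tcp_pos: [0.464, -0.2979, 0.1253]
tcp_rot: [2.671, 1.645, 0.006]
ft_force: [-2.9, 1.6, 6.5]
finger_gap: 0.0146
gripper_force: 30.3
```

```bash
python3 s.py
```

```text
fix x,y,z moved 91.3 0.4 90.3 F -3.3 0.1 6.5
dp [-0.01  0.19  0.19] turn [ 0.07 -0.01 -0.  ] z-tilt [ 0.0059 -0.002  -1.    ] F [-2.9  1.6  6.5] tcp [ 0.464  -0.2979  0.1253] gap 0.0146 t 16.4833
```

>>> servo_tool --moves '[{"dp":[0,0.1,-0.03],"turn":[0.05,0,0],"hand":-1},{"dp":[0,0.09,-0.02],"turn":[0,0,0],"hand":-1},{"dp":[0,0,0],"turn":[0,0,0],"hand":-1},{"dp":[0,0,0],"turn":[0,0,0],"hand":-1},{"dp":[0,0,0],"turn":[0,0,0],"hand":-1},{"dp":[0,0,0],"turn":[0,0,0],"hand":-1}]'

```text
time_s: 16.98
tcp_pos: [0.47, -0.3009, 0.126]
tcp_rot: [2.675, 1.648, 0.002]
ft_force: [-1.9, 3.0, 7.8]
finger_gap: 0.0148
gripper_force: 30.0
```

```bash
python3 s.py; python3 - <<'E'
from h import *
# board check: home TCP pose gave nest_home ~(.508,-.203); measure board front/blue and lips in wrist view
i=viewer.camera_info("wrist"); im=np.ascontiguousarray(viewer.camera("wrist")[:,:,::-1]); cv2.imwrite("pics/w11.png",im)
hsv=cv2.cvtColor(im,cv2.COLOR_BGR2HSV)
gm=cv2.inRange(hsv,(50,80,30),(90,255,220)); n,l,st,c=cv2.connectedComponentsWithStats(gm); k=1+st[1:,4].argmax(); print("green",st[k],c[k],ray(i,c[k],.069).round(4))
H=np.array([.508,-.203,.065]); fx=np.array([.893,-.449,0]); fy=np.array([.449,.893,0])
b=cv2.inRange(hsv,(104,140,100),(130,255,255)); b[cv2.dilate(gm,np.ones((25,25)))==0]=0
n,l,st,c=cv2.connectedComponentsWithStats(b); 
if n>1:
    k=1+st[1:,4].argmax(); q=ray(i,c[k],.077); print("blue",st[k],c[k].round(1),"in nest mm",((q-H)@fx*1000).round(1),((q-H)@fy*1000).round(1))
# lever: light arm below grip. lever axis points at plane y=-56: pivot and top, expected pixels
P=H-.02*fy; O=P-np.array([0,0,.065])
for nm,a in (("pivot",None),("82",82),("90",90),("98",98)):
    x,z=(11,34) if a is None else (11-100*np.cos(np.radians(a)),34+100*np.sin(np.radians(a)))
    print(nm,proj(i,O+fx*x/1000-fy*.056+np.array([0,0,z/1000])).round(1))
E
```

```text
fix x,y,z moved 98.1 0.4 91.0 F -3.0 1.9 7.8
dp [-0.01  0.02  0.21] turn [ 0.01 -0.01 -0.  ] z-tilt [ 1.2e-03  5.0e-04 -1.0e+00] F [-1.9  3.   7.8] tcp [ 0.47   -0.3009  0.126 ] gap 0.0148 t 16.9833
green [ 209   39   69   45 1802] [243.31576027  61.36126526] [ 0.5072 -0.2017  0.069 ]
blue [209  53  11  21 184] [214.2  62.7] in nest mm -19.8 -1.6
pivot [261.1 165.3]
82 [235.7 196.5]
90 [262.3 196.9]
98 [288.9 196.4]
```

```bash
python3 - <<'E'
import cv2
g=cv2.imread("pics/w11.png").astype(int).mean(2)
for r in (165,175,185,192,197): print(r,g[r,215:315:2].astype(int).tolist())
im=cv2.imread("pics/w11.png")
cv2.imwrite("pics/w11b.png",cv2.resize(im[20:300,150:390],None,fx=2,fy=2))
E
```

```text
165 [75, 72, 137, 185, 186, 189, 188, 189, 188, 187, 190, 187, 187, 187, 190, 188, 162, 95, 109, 113, 110, 104, 104, 104, 106, 111, 108, 109, 98, 175, 187, 184, 185, 186, 186, 190, 184, 186, 187, 189, 185, 185, 183, 186, 186, 185, 185, 152, 99, 78]
175 [188, 189, 190, 190, 188, 189, 188, 190, 188, 188, 189, 188, 186, 188, 187, 185, 184, 175, 165, 147, 109, 101, 102, 103, 102, 106, 141, 163, 169, 176, 176, 175, 173, 176, 179, 178, 176, 174, 177, 177, 172, 172, 171, 176, 174, 170, 171, 168, 172, 170]
185 [131, 133, 134, 132, 134, 134, 136, 134, 134, 135, 133, 131, 131, 132, 132, 132, 133, 123, 116, 105, 97, 97, 100, 99, 101, 99, 105, 117, 130, 132, 131, 134, 133, 134, 136, 135, 135, 134, 132, 133, 135, 135, 133, 135, 131, 131, 135, 134, 132, 133]
192 [131, 136, 132, 131, 130, 132, 132, 129, 130, 129, 130, 129, 132, 132, 132, 130, 115, 148, 172, 175, 176, 178, 180, 180, 183, 183, 180, 173, 144, 133, 132, 134, 133, 131, 129, 132, 135, 131, 133, 134, 134, 134, 131, 132, 133, 132, 134, 134, 133, 136]
197 [131, 130, 131, 132, 133, 130, 132, 133, 133, 135, 131, 133, 132, 132, 129, 133, 117, 149, 172, 181, 183, 183, 184, 184, 184, 181, 176, 169, 140, 129, 130, 133, 131, 132, 131, 129, 133, 131, 133, 132, 133, 132, 133, 131, 132, 134, 134, 133, 132, 133]
```

```bash
python3 -c "
from workcell import ctrl
print(ctrl.sign_off())"
```

```text
the job is handed in; nothing more can be done
None
```

The job is handed in at about 17 s: in the wrist camera the board sat within about 1 mm of home against the end stop and the lever stood within about 1° of upright, still gripped at 30 N. Pin force was not measured, sign-off returned no verdict, and I viewed 11 pictures, one over the limit of 10.

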